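Show a test cartridge's reading window to the inspection camera

TASK

Draw the tall test cartridge out of its rack, turn it so that its reading window faces the inspection camera, and hold it up in the air at the camera's focus point, 150 mm straight out from the lens, upright as the camera sees it and square to its line of sight (the camera looks slightly downward, so lean the cartridge back to match). Finish holding it there, still in the gripper: do not put it down or let go. Do not touch the camera, and leave the short cartridges and everything else on the bench where they are.

Things in the scene. Friction and masses are not known exactly. Their poses are not given: they have to be found in the camera images.
- cartridge: tall white plastic cartridge, flat: 9 mm thick (x), 54 wide (y), 100 tall (z), about 40 g. Origin: centre of its underside. Upright in one rack slot, lower 40 mm hidden; its top is 110 mm above the bench, 35 above the short ones. The top +y corner is clipped (10 wide, 18 tall). The window is on the -x face, which in the rack looks to the rack's -x, roughly robot's left; +x is the back
- window (a point): centre of the cartridge's reading window (dark upright oblong, 14 by 26 mm, in a grey 24 by 34 mm surround), on its -x face, 38 mm above its lower edge (cartridge frame: x -4.5, y 0, z 38 mm), mostly hidden in the slot at first. Axes as the cartridge's; the window looks along -x
- rack: fixed grey plastic rack, 150 mm (x) by 86 (y) by 50 high, origin at the centre of its underside. Three slots open to the top at x = -45, 0 and +45 mm, each 12 mm (x) by 57 (y) and 40 deep; one holds the tall cartridge, the others the short ones
- camera_head: head of the fixed inspection camera: white box, 62 x 48 x 42 mm, with a black lens barrel 38 mm across. Origin: centre of the lens glass, 238 mm above the bench. It looks along its own -x, which points back towards the robot's side and 25 degrees below level; y is level (robot's left when the camera squarely faces it), z is the picture's up
- focus (a point): focus point in empty air, 150 mm from the lens glass along the line of sight (camera head frame: x -150, y 0, z 0), about 175 mm above the bench. Axes as the camera head's. The window's centre belongs here, the cartridge's -x along the camera head's +x, its y opposite to the head's y
- inspector: the whole fixed camera stand with its head: foot 110 x 120 x 16 mm, post 22 mm in diameter and 255 mm high. Origin on the bench straight under the lens; the post stands 60 mm behind it along +x
- short_a: a short white cartridge without a reading window, 9 x 54 x 65 mm, standing in a slot of the rack, top 75 mm above the bench; origin at the centre of its lower edge face. Bystander
- short_b: another short cartridge, the same as short_a. Bystander
- wash_bottle: white plastic bottle, 72 mm in diameter, 190 mm tall, origin at the centre of its underside. Bystander
- tip_box: closed pipette tip box, 100 x 130 x 86 mm, origin at the centre of its underside. Bystander
- pipette: hand pipette lying on the bench, about 255 mm long along its x, 30 mm high at most, origin under its middle. Bystander
Things that resemble listed ones, but are neither listed nor needed, are in the scene too. Leave any red look-alike of the cartridge alone. Leave any pink look-alike of the rack alone.

How it is judged:
By the outcome, as a careful person would: the job done as asked, in the order asked, and still so for the second after the job is handed in, while the arm keeps its last pose, push and grip.
It also fails if it takes over 35 s, if anything falls off the work surface, if the arm or the gripper's body presses on something with over 40 N, if the wrist force passes 120 N, or if a joint passes its speed limit or range.

ROBOT

A 6-joint arm with a two-finger parallel gripper is mounted at the origin on the work surface. World frame = base frame: x ahead of the robot, y to its left, z up, the work surface at z = 0. Lengths are in mm, angles in rad, forces in N, time in s.
With the tool pointing down it reaches from about 350 to 875 mm from the base axis. Payload 4.2 kg.
Tool frame: the origin (TCP) lies midway between the tips of the shut fingers; the grasp point (between the pads) lies 19 mm behind it; z points along the fingers, y is the direction in which the jaws open and shut (so a half turn about z gives the same grasp; the last joint's range is limited). The gripper opens to 85 mm and grips with 20 to 120 N. Pads are 22 mm wide; open, the fingers measure 114 mm over their backs; the gripper's body (76 mm by 85 mm) begins 54 mm behind the grasp point. The pads swing forward as they close: fully open they stand 13 mm farther back than shut.
Start: joints at [-1.07, 0.385, 0.008, 0, -1.194, -0.259], TCP at [149.674, -606.792, 231.312] pointing down, gripper open.
Joint ranges: [-3.14, 3.14], [-1.21, 2.06], [-1.07, 1.41], [-3.16, 2.05], [-2.99, -0.16], [-3.1, 3.1]. Speed limits (rad/s): [2.79, 2.79, 3.14, 3.14, 3.14, 3.14].

INTERFACE

Orientations are given as a unit quaternion [x, y, z, w].
In Python, from bench import arm, eyes, nets gives the robot as it stands.
- The arm moves only by the tool jog_arm, never from a script. Its argument "rows" is a list of rows, each a list of 3 entries, a list of its own where there are three numbers: the shift along the tool's x, y, z in cm, then the turn, a rotation vector about the tool's x, y, z in degrees, then the finger opening in cm, from 0 to 8.54. In form: [[[x, y, z], [ax, ay, az], jaw], ...]. A call has 1 to 10 rows; each row shifts and turns the commanded pose from where the row before left it, along the tool's axes as they then stand; what a row does not reach is not made up. A row lasts 1/8 s, in which the tool goes at most 62.5 mm and 10.7 degrees, less where a joint would pass 70% of its speed; a pose out of reach is approached as far as the arm can. A call with a gripper value outside its range is refused whole. The fingers move at their own pace and stop on an object; the grip force is fixed at half the most. Time passes only in rows, so rows that do not move let the fingers close. It gives the time, the measured TCP pose, the force and the opening at its end, in the units of the state.
- arm.read_state(): the state, without advancing time (a new reading comes with each control period).
- eyes.get_image(name): name is "scene" or "top" or "wrist"; returns the picture (480x640x3 uint8, red, green, blue); there is no depth.
- eyes.camera_model(name): a dict with "K" (3x3 intrinsics, pixels), "rvec" (rotation vector, rad) and "tvec" (3), from world to camera coordinates, as OpenCV has them. Camera axes: x right, y down, z forward; pixel columns grow to the right and rows downward; lengths in mm; the calibration is good to about 2 mm. A picture is of the moment at which its call begins: read the wrist's pose just before it. camera_model takes no time and is no camera call; for the wrist camera it gives the pose at the moment of the call.
- arm.job_done(): hands the job in, once; it reports no verdict.
Trained networks look in the newest picture that a camera, given by its name, has taken for a name from the list of things; names that differ only in an ending like _2 or _b are one class to them, and where a whole thing is asked for, a point or a joint stands for the part that bears it (a point fixed in the world has none). Each returns a list of dicts, best first, with "conf" (0 to 1); they miss things now and then, are a little off and sometimes report something else, mostly with a low value. They report only what shows in the picture. A call takes as long as a camera call. They do not tell look-alikes from the thing itself.
- nets.boxes_of(camera, name): "position" ([column, row] as shares, 0 to 1, of the picture: columns of its width, rows of its height, amid what is visible of it).
The state is a dict: "clock": time; "joints": joint angles; "joint_vel": joint speeds; "joint_efforts": joint torques, N m; "position": TCP position; "ee_rot": TCP orientation; "contact_force": force on the tool from outside, world axes, zero at the start; "wrist_torque": the same for the moment, N m; "gripper_width": finger opening in mm.
Only numpy, scipy, OpenCV 4.12 (cv2) and the standard library are available. Lean on these libraries where they do the work, as an engineer would, in place of code of your own. Each camera call takes 0.05 s, during which the arm holds its last target.

## Working session

There is one attempt and no reset: what is moved stays moved. The work goes in short steps, Python scripts to look and compute and a tool call to move; the robot and the scene stay as the last step left them, time stands still between calls to the robot, and variables do not carry over. Pictures are saved under pics/ and viewed, and the job is handed in when it is done.

Besides the shell and the picture viewer there is one more tool, called after ">>>" by a JSON object that holds its "op" and its "data", one argument or row to a line. jog_arm: Moves the arm, as the interface text tells. Its arguments: {"type":"object","properties":{"rows":{"type":"array","items":{"type":"array"}}},"required":["rows"]}

```bash
mkdir -p pics; ls
python3 - <<'E'
from bench import arm, eyes, nets
import cv2
s=arm.read_state();print(s)
for n in ("scene","top","wrist"):
    im=eyes.get_image(n);cv2.imwrite(f"pics/{n}0.png",im[:,:,::-1]);m=eyes.camera_model(n);print(n,m)
    for k in ("cartridge","rack","camera_head","inspector","short_a","window"):
        try:print(n,k,[(round(d['position'][0]*640),round(d['position'][1]*480),round(d['conf'],2)) for d in nets.boxes_of(n,k)])
        except Exception as e:print(k,e)
print(arm.read_state()['clock'])
E
```

```text
pics
{'clock': 0.0, 'joints': array([-1.07041609e+00,  3.85585034e-01,  6.60206567e-03, -5.15823688e-04,
       -1.19399286e+00, -2.58562075e-01]), 'joint_vel': array([-0.00093982, -0.00026777, -0.00074389,  0.00020743,  0.0012388 ,
       -0.00109796]), 'joint_efforts': array([ 1.13424397e-05, -3.92294419e+01,  1.88394284e+01,  4.18610215e+00,
       -4.61503441e-03,  4.00130062e-06]), 'position': array([ 149.52336241, -606.23959805,  230.19259907]), 'ee_rot': array([-1.20520159e-01,  9.92710253e-01,  1.10102156e-03, -1.81013183e-04]), 'contact_force': array([ 0.52977339, -0.66117519,  0.38469709]), 'wrist_torque': array([-0.02600625, -0.01325478,  0.01363878]), 'gripper_width': 84.81317688045131}
scene {'K': array([[475.05172135,   0.        , 312.31325075],
       [  0.        , 475.05172135, 231.58404873],
       [  0.        ,   0.        ,   1.        ]]), 'rvec': array([ 1.3937035 ,  2.13653546, -0.94896413]), 'tvec': array([ 192.43001514, -245.8258952 , 1519.34411969])}
scene cartridge [(321, 214, 0.78), (323, 241, 0.75)]
scene rack [(394, 228, 0.85), (338, 271, 0.82)]
scene 
[... 349 characters left out ...]
5139929, -2.15679159,  0.15622546]), 'tvec': array([  56.85444172,  561.2676428 , 1116.84851382])}
top cartridge [(327, 263, 0.6), (345, 306, 0.51)]
top rack [(312, 258, 0.98), (281, 329, 0.67)]
top camera_head [(383, 121, 0.97)]
top inspector [(374, 139, 0.86)]
top short_a []
top window [(351, 308, 0.65)]
wrist {'K': array([[338.9956274 ,   0.        , 326.8926549 ],
       [  0.        , 338.9956274 , 237.10493919],
       [  0.        ,   0.        ,   1.        ]]), 'rvec': array([-1.81452953, -2.31688731, -0.34107231]), 'tvec': array([625.93659309, -35.99693862, 378.78135463])}
wrist cartridge []
wrist rack []
wrist camera_head []
wrist inspector []
wrist short_a []
wrist window []
1.05
```

View pics/scene0.png

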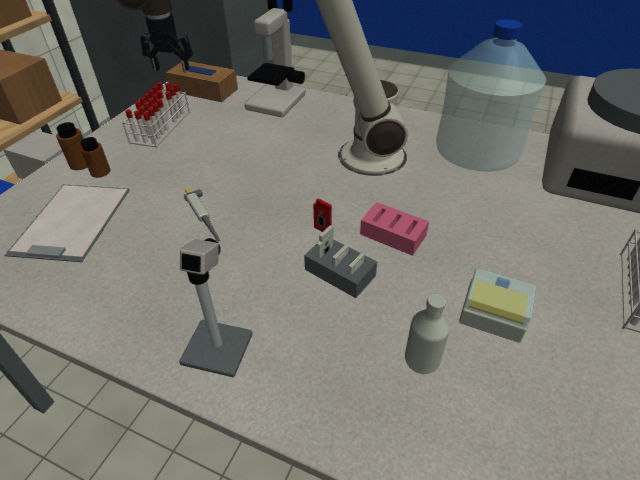

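View pics/top0.png

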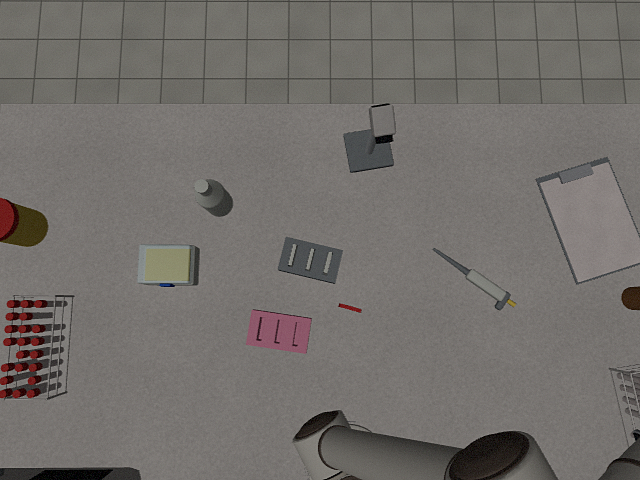

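Run:
```python
import cv2
a=cv2.imread('pics/scene0.png')[170:370,150:450];cv2.imwrite('pics/sc.png',cv2.resize(a,None,fx=2.6,fy=2.6,interpolation=3))
a=cv2.imread('pics/top0.png')[60:360,230:430];cv2.imwrite('pics/tc.png',cv2.resize(a,None,fx=2,fy=2,interpolation=3))
a=cv2.imread('pics/top0.png')[215:345,255:375];cv2.imwrite('pics/tc2.png',cv2.resize(a,None,fx=4.5,fy=4.5,interpolation=3))
```

```text
(no output)
```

View pics/sc.png

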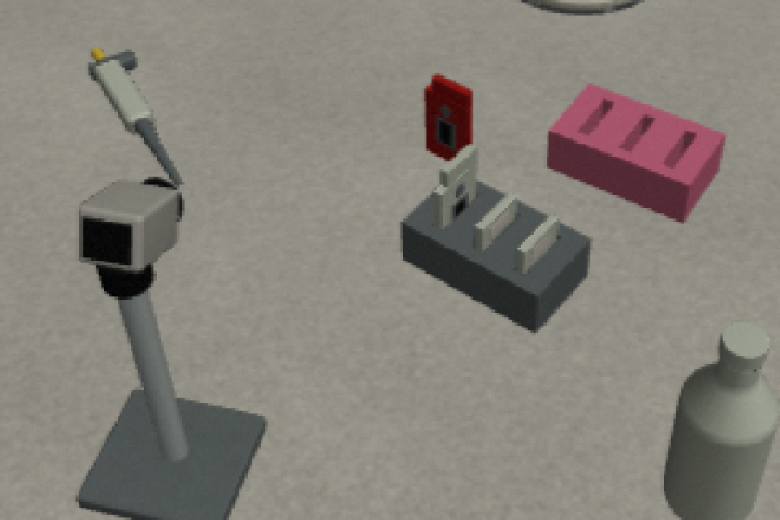

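View pics/tc2.png

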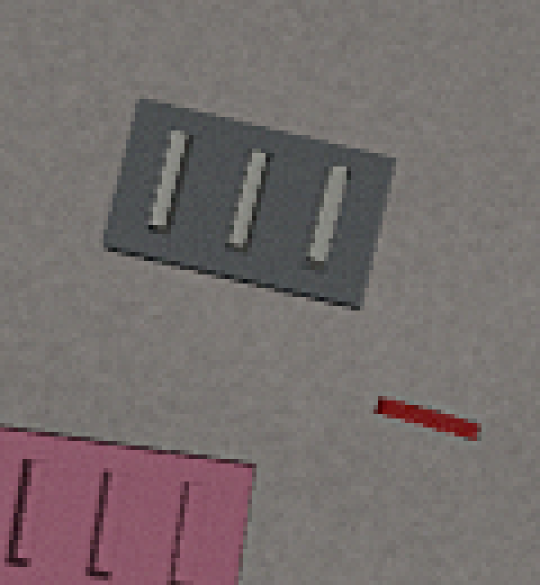

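```bash
cat > h.py <<'E'
import numpy as np,cv2
from scipy.optimize import least_squares
from scipy.spatial.transform import Rotation as R
from bench import arm,eyes,nets
CM={n:eyes.camera_model(n) for n in("scene","top")}
def proj(P,m):
    if isinstance(m,str): m=CM[m]
    return cv2.projectPoints(np.atleast_2d(P).astype(float),m['rvec'],m['tvec'],m['K'],None)[0][:,0]
def ray(uv,m,z):
    if isinstance(m,str): m=CM[m]
    Rm=cv2.Rodrigues(m['rvec'])[0];d=Rm.T@np.linalg.inv(m['K'])@[uv[0],uv[1],1];c=-Rm.T@m['tvec']
    return c+d*(z-c[2])/d[2]
E
python3 - <<'E'
from h import *
for n in CM: 
    m=CM[n];print(n,-cv2.Rodrigues(m['rvec'])[0].T@m['tvec'])
for p in [(137,98),(396,157),(360,306),(105,246)]:
    print('rack',ray((255+p[0]/4.5,215+p[1]/4.5),'top',50).round(1))
for p,z in [((179,130),75),((159,228),75),((259,152),75),((236,246),75),((338,167),110),((315,262),92)]:
    print('cart',z,ray((255+p[0]/4.5,215+p[1]/4.5),'top',z).round(1))
for p in [(600,182),(402,225),(535,328),(590,238),(486,187)]: print('sc',ray((150+p[0]/2.6,170+p[1]/2.6),'scene',50).round(1))
# foot scene
for p in [(140,392),(265,416),(225,520),(80,500)]: print('foot sc',ray((150+p[0]/2.6,170+p[1]/2.6),'scene',16).round(1))
a=cv2.imread('pics/top0.png')[95:180,335:405];cv2.imwrite('pics/tc3.png',cv2.resize(a,None,fx=7,fy=7,interpolation=3))
E
```

```text
scene [1238.44964551  368.41314042  858.12613818]
top [ 403.71750093   64.70802582 1182.55209105]
rack [567.  156.8  50. ]
rack [533.2  10.7  50. ]
rack [449.6  31.5  50. ]
rack [483.4 174.   50. ]
cart 75 [545.5 131.5  75. ]
cart 75 [491.4 142.1  75. ]
cart 75 [533.2  87.4  75. ]
cart 75 [481.5  99.9  75. ]
cart 110 [521.   44.6 110. ]
cart 92 [471.6  56.8  92. ]
sc [415.1 160.9  50. ]
sc [539.1  13.4  50. ]
sc [604.  166.5  50. ]
sc [487.5 175.5  50. ]
sc [463.2  65.   50. ]
foot sc [ 772.5 -121.5   16. ]
foot sc [751.8 -12.9  16. ]
foot sc [847.6   6.4  16. ]
foot sc [ 877.9 -106.5   16. ]
```

View pics/tc3.png

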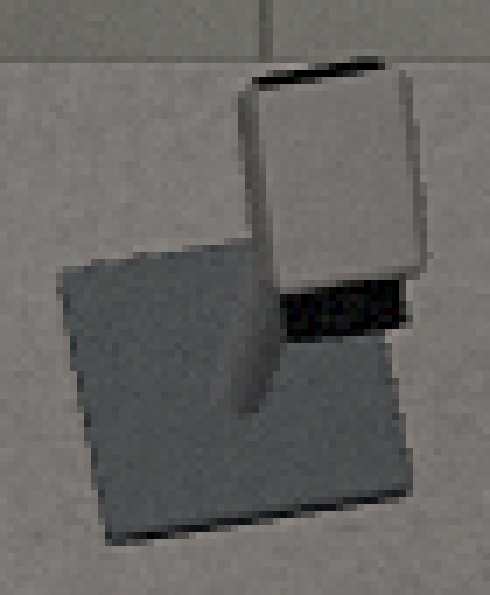

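Run:
```python
from h import *
s=arm.read_state();m=eyes.camera_model('wrist')
Rt=R.from_quat(s['ee_rot']).as_matrix();Rc=cv2.Rodrigues(m['rvec'])[0].T;c=-Rc@m['tvec']
print(Rt.round(3));print('cam axes in tool',(Rt.T@Rc).round(3),'pos',Rt.T@(c-s['position']))
f=lambda p,z:ray((335+p[0]/7,95+p[1]/7),'top',z).round(1)
for p in [(62,270),(108,538),(410,488),(250,238)]: print('foot',f(p,16))
print('post',f((245,405),16))
# post base scene px (175,460) in sc crop
print('post sc',ray((150+175/2.6,170+457/2.6),'scene',16).round(1))
for p in [(245,88),(255,85),(385,65),(408,70),(425,270),(275,292),(405,275)]: print('head z~265',f(p,270),f(p,238))
```

```text
[[-0.971 -0.239 -0.   ]
 [-0.239  0.971 -0.   ]
 [ 0.    -0.    -1.   ]]
cam axes in tool [[ 0.    -0.958 -0.288]
 [ 1.     0.     0.001]
 [-0.001 -0.288  0.958]] pos [  74.33358953   -1.21230876 -141.37716934]
foot [853.9   4.1  16. ]
foot [747.1 -12.5  16. ]
foot [ 766.7 -128.6   16. ]
foot [866.9 -68.9  16. ]
post [799.8 -65.8  16. ]
post sc [815.  -59.6  16. ]
head z~265 [813.9 -39.1 270. ] [828.2 -42.7 238. ]
head z~265 [814.8 -42.1 270. ] [829.2 -45.9 238. ]
head z~265 [821.3 -82.  270. ] [835.9 -87.2 238. ]
head z~265 [819.7 -89.  270. ] [834.3 -94.4 238. ]
head z~265 [755.9 -92.7 270. ] [768.2 -98.2 238. ]
head z~265 [749.  -47.1 270. ] [761.1 -51.  238. ]
head z~265 [754.3 -86.6 270. ] [766.6 -91.9 238. ]
```

>>> {"op": "jog_arm", "data": {
  "rows": [
    [[-3.2,3.9,-1.3],[0,0,0],8.5],
    [[-3.2,3.9,-1.3],[0,0,0],8.5],
    [[-3.2,3.9,-1.3],[0,0,0],8.5],
    [[-3.2,3.9,-1.3],[0,0,0],8.5],
    [[-3.2,3.9,-1.3],[0,0,0],8.5],
    [[-3.2,3.9,-1.3],[0,0,0],8.5],
    [[-3.2,3.9,-1.3],[0,0,0],8.5],
    [[-3.2,3.9,-1.3],[0,0,0],8.5],
    [[-3.2,3.9,-1.3],[0,0,0],8.5],
    [[-3.2,3.9,-1.3],[0,0,0],8.5]
  ]
}}

```text
clock: 2.3
position: [367.2, -150.0, 362.2]
ee_rot: [-0.121, 0.993, -0.0, 0.001]
contact_force: [0.1, 0.3, 0.1]
gripper_width: 85.0
```

>>> {"op": "jog_arm", "data": {
  "rows": [
    [[-3.2,3.9,-1.3],[0,0,0],8.5],
    [[-3.2,3.9,-1.3],[0,0,0],8.5],
    [[-3.0,3.6,-1.3],[0,0,0],8.5],
    [[0,0,0],[0,-9,0],8.5],
    [[0,0,0],[0,-9,0],8.5],
    [[0,0,0],[0,-9,0],8.5],
    [[0,0,0],[0,0,0],8.5]
  ]
}}

```text
clock: 3.18
position: [428.1, -19.2, 399.6]
ee_rot: [-0.117, 0.965, 0.028, 0.232]
contact_force: [0.4, 0.4, -0.3]
gripper_width: 84.7
```

Run:
```python
from h import *
import pickle
s=arm.read_state();m=eyes.camera_model('wrist');im=eyes.get_image('wrist')
print(s['clock'],s['position'],s['joints'],R.from_quat(s['ee_rot']).as_matrix().round(3))
cv2.imwrite('pics/w1.png',im[:,:,::-1]);pickle.dump((s,m),open('w1.pkl','wb'))
```

```text
3.175 [428.14580115 -19.15545579 399.58632599] [ 0.38468181 -0.29569303 -0.41058398  0.07680207 -0.98986489 -1.7402209 ] [[-0.865 -0.24   0.441]
 [-0.214  0.971  0.109]
 [-0.454  0.    -0.891]]
```

View pics/w1.png

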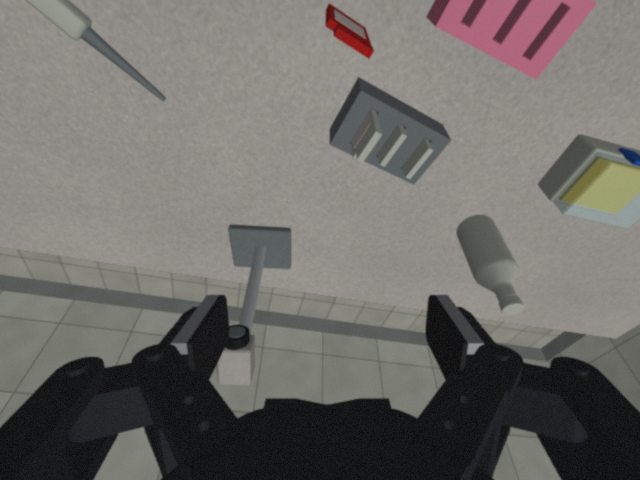

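Run:
```python
import cv2
a=cv2.imread('pics/w1.png')
cv2.imwrite('pics/w1a.png',cv2.resize(a[215:395,200:310],None,fx=5,fy=5,interpolation=3)[:,:])
cv2.imwrite('pics/w1b.png',cv2.resize(a[70:190,320:460],None,fx=5,fy=5,interpolation=3))
s=cv2.imread('pics/scene0.png')
cv2.imwrite('pics/sa.png',cv2.resize(s[230:380,170:260],None,fx=6,fy=6,interpolation=3)[:600*2])
cv2.imwrite('pics/sb.png',cv2.resize(s[215:305,295:385],None,fx=6,fy=6,interpolation=3))
```

```text
(no output)
```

View pics/w1a.png

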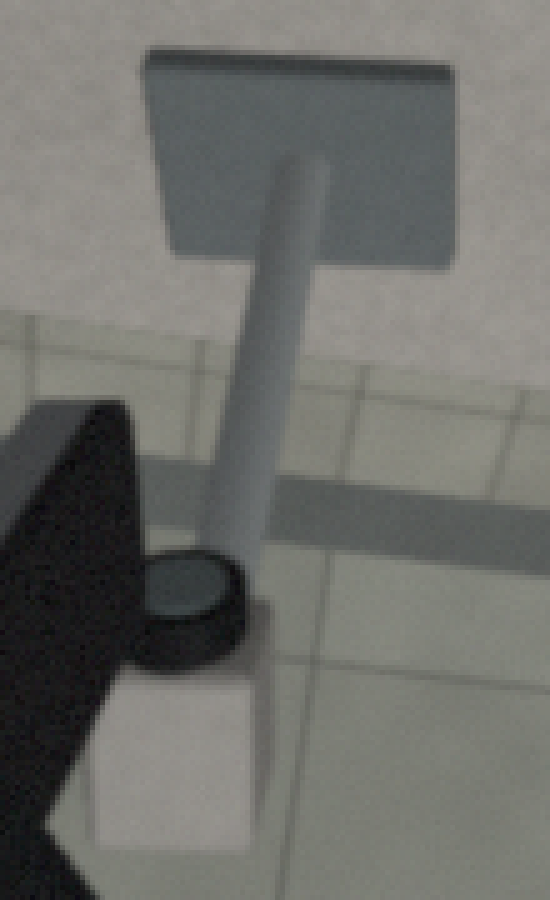

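View pics/w1b.png

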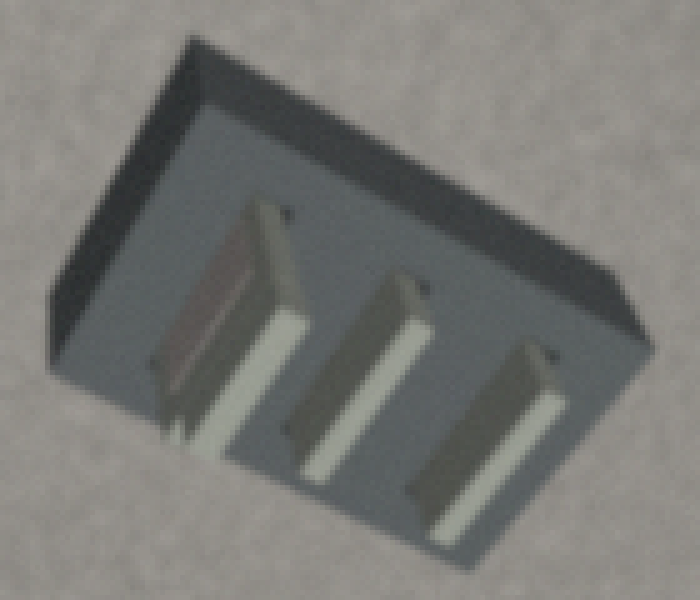

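View pics/sa.png

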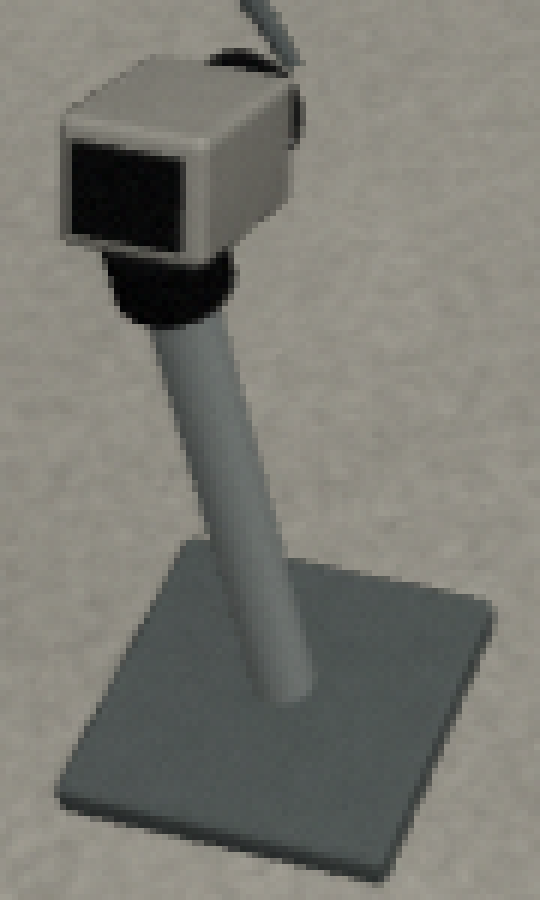

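View pics/sb.png

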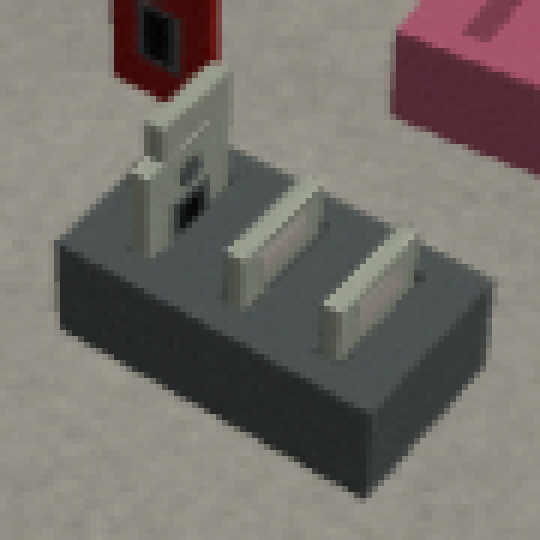

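```bash
cat > fit.py <<'E'
from h import *
import pickle
s,m=pickle.load(open('w1.pkl','rb'));CM['w1']=m
OFF={'w1b':('w1',5,320,70),'w1a':('w1',5,200,215),'sa':('scene',6,170,230),'sb':('scene',6,295,215),'tc2':('top',4.5,255,215),'tc3':('top',7,335,95)}
def px(c,p): n,k,a,b=OFF[c]; return n,np.array([(p[0]+.5)/k+a-.5,(p[1]+.5)/k+b-.5])
Rz=lambda a:R.from_euler('z',a).as_matrix()
rack=[('w1b',(210,103),(75,-43,50)),('w1b',(655,350),(-75,-43,50)),('w1b',(470,572),(-75,43,50)),('w1b',(52,370),(75,43,50)),('w1b',(195,35),(75,-43,0)),('w1b',(610,270),(-75,-43,0)),('w1b',(50,292),(75,43,0)),
('sb',(492,283),(-75,-43,50)),('sb',(60,240),(75,43,50)),('sb',(370,408),(-75,43,50)),('sb',(365,495),(-75,43,0)),('sb',(60,325),(75,43,0)),('sb',(490,365),(-75,-43,0)),
('tc2',(137,98),(-75,43,50)),('tc2',(396,157),(75,43,50)),('tc2',(360,306),(75,-43,50)),('tc2',(105,246),(-75,-43,50)),
]
def fr(p,only=None):
    o=[]
    for c,q,P in rack:
        n,u=px(c,q)
        if only and n!=only: continue
        o.append(proj(Rz(p[2])@P+[p[0],p[1],p[3] if len(p)>3 else 0],n)[0]-u)
    return np.array(o).ravel()
for only in(None,'w1','scene','top'):
    r=least_squares(fr,[508,93,-1.8],kwargs=dict(only=only),loss='soft_l1');print('rack',only,r.x[:2].round(1),np.degrees(r.x[2]).round(2),np.abs(r.fun).max().round(1))
    if not only: R0=r.x;print(r.fun.reshape(-1,2).round(1).tolist())
C0=np.r_[R0[:2],0]+Rz(R0[2])@[45,0,0];print('slot45',C0)
T=R.from_euler('y',-np.radians(25)).as_matrix()
ins=[('tc3',(62,270),'f',(55,60)),('tc3',(108,536),'f',(-55,60)),('tc3',(410,486),'f',(-55,-60)),
('w1a',(148,70),'f',(-55,-60)),('w1a',(453,82),'f',(-55,60)),('w1a',(453,268),'f',(55,60)),('w1a',(172,253),'f',(55,-60)),
('sa',(190,542),'f',(-55,-60)),('sa',(492,605),'f',(-55,60)),('sa',(385,870),'f',(55,60)),('sa',(62,793),'f',(55,-60)),
('w1a',(300,165),'p',None),('sa',(285,687),'p',None),('tc3',(252,396),'p',None),
('w1a',(255,678),'h',(0,24,1)),('w1a',(252,850),'h',(62,24,1)),('w1a',(93,848),'h',(62,-24,1)),
('sa',(62,125),'h',(62,-24,1)),('sa',(211,145),'h',(62,24,1)),('sa',(293,85),'h',(0,24,1)),('sa',(148,60),'h',(0,-24,1)),('sa',(208,262),'h',(62,24,-1)),('sa',(62,242),'h',(62,-24,-1)),('sa',(292,200),'h',(0,24,-1)),
('tc3',(252,83),'h',(62,24,1)),('tc3',(405,68),'h',(62,-24,1)),('tc3',(425,272),'h',(0,-24,1)),('tc3',(272,292),'h',(0,24,1))]
def fi(p,only=None,kinds='fph'):
    x,y,a,fx,L,dz,px_=p
    o=[]
    for c,q,k,P in ins:
        n,u=px(c,q)
        if (only and n!=only) or k not in kinds: continue
        if k=='f': W=[fx+P[0],P[1],16]
        elif k=='p': W=[60,0,16]
        else: W=T@[L+P[0],P[1],dz+21*P[2]]+[0,0,238]
        o.append(proj(Rz(a)@W+[x,y,0],n)[0]-u)
    o=np.array(o).ravel()
    return o
p0=[746,-73,.16,60,20,0,0]
for only in(None,'w1','scene','top'):
  for kinds in ('fph','fp','h'):
    if only and kinds!='fph': continue
    r=least_squares(fi,p0,args=(only,kinds),loss='soft_l1');print('ins',only,kinds,r.x[:6].round(2),np.degrees(r.x[2]).round(2),np.abs(r.fun).max().round(1))
    if not only and kinds=='fph': I0=r.x;print(r.fun.reshape(-1,2).round(1).tolist())
F=np.r_[I0[:2],238]+Rz(I0[2])@T@[-150,0,0];print('focus',F)
print('lens in w1 crop',(proj([*I0[:2],238],'w1')[0]-[200,215])*5,'r px',38/2*339/np.linalg.norm([*(I0[:2]-[370,-30]),200])*5)
E
python3 fit.py
```

```text
rack None [508.6  92.8] -103.77 1.0
[[-0.5, -0.3], [0.8, 0.5], [0.1, 0.7], [-0.5, 0.8], [-0.2, -0.4], [1.0, 0.6], [-0.3, 0.3], [0.9, -1.0], [-0.2, -0.3], [0.5, 0.5], [0.4, 0.3], [0.4, -0.2], [-0.3, -0.3], [1.0, -0.1], [0.8, 0.6], [0.9, 0.6], [-0.4, -0.1]]
rack w1 [508.3  92.7] -103.78 1.1
rack scene [509.2  92.4] -103.98 0.8
rack top [509.3  94.3] -103.1 0.9
slot45 [497.87592196  49.0804376    0.        ]
ins None fph [ 7.4691e+02 -7.3920e+01  1.7000e-01  6.6920e+01  1.7180e+01 -3.7100e+00] 9.76 4.1
[[-0.2, -0.6], [0.5, 0.2], [1.3, -0.0], [-2.1, 0.8], [0.2, 1.7], [0.3, 1.9], [-0.1, 2.3], [-0.1, -1.8], [1.2, -1.6], [0.1, -0.8], [-1.4, -0.7], [0.9, 1.0], [0.9, -2.3], [-1.4, -0.5], [0.1, -0.2], [1.0, 1.4], [-0.9, 0.9], [-0.9, -0.4], [0.2, 0.9], [1.8, -0.6], [1.6, -0.7], [0.4, 4.1], [-0.8, 2.6], [1.4, 1.6], [0.5, 1.0], [1.1, -0.5], [1.3, 0.3], [1.2, 1.1]]
ins None fp [ 7.469e+02 -7.365e+01  1.700e-01  6.691e+01  2.000e+01  0.000e+00] 9.6 2.3
ins None h [ 7.1985e+02 -7.9190e+01  1.8000e-01  6.0000e+01  4.2190e+01 -1.5370e+01] 10.18 4.0
ins w1 fph [ 7.4417e+02 -7.4990e+01  1.7000e-01  6.5510e+01  2.1970e+01 -8.8100e+00] 9.87 2.7
ins scene fph [ 7.5267e+02 -7.3630e+01  1.9000e-01  6.3770e+01  1.3770e+01  7.4000e-01] 10.63 3.3
ins top fph [ 7.4486e+02 -7.3200e+01  1.5000e-01  6.8460e+01  1.9660e+01 -1.3360e+01] 8.85 1.3
focus [612.93367331 -96.95799213 174.60726074]
lens in w1 crop [178.74311562 581.9944701 ] r px 75.0797050581769
```

>>> {"op": "jog_arm", "data": {
  "rows": [
    [[-3.0,-3.2,2.4],[0,0,0],3.0],
    [[-3.0,-3.2,2.4],[0,0,0],3.0],
    [[-3.0,-3.2,2.4],[0,0,0],3.0],
    [[-3.0,-3.2,2.4],[0,0,0],3.0],
    [[0,0,0],[0,-6.5,0],3.0],
    [[0,0,0],[0,-6.5,0],3.0],
    [[0,0,0],[0,0,0],3.0],
    [[0,0,0],[0,0,0],3.0]
  ]
}}

```text
clock: 4.22
position: [608.8, -106.8, 370.0]
ee_rot: [-0.114, 0.933, 0.041, 0.339]
contact_force: [0.6, -0.9, 0.2]
gripper_width: 29.8
```

Run:
```python
from h import *
import pickle
s=arm.read_state();m=eyes.camera_model('wrist');im=eyes.get_image('wrist')
print(s['clock'],s['position'],s['joints'],R.from_quat(s['ee_rot']).as_matrix().round(3),s['gripper_width'])
cv2.imwrite('pics/w2.png',im[:,:,::-1]);pickle.dump((s,m),open('w2.pkl','wb'))
```

```text
4.225 [ 608.82246636 -106.75347496  370.03579715] [ 0.00687099  0.03200505 -0.18363815 -0.23778772 -0.6850672  -1.20312131] [[-0.744 -0.24   0.624]
 [-0.184  0.971  0.153]
 [-0.642 -0.001 -0.766]] 29.811723740600684
```

View pics/w2.png

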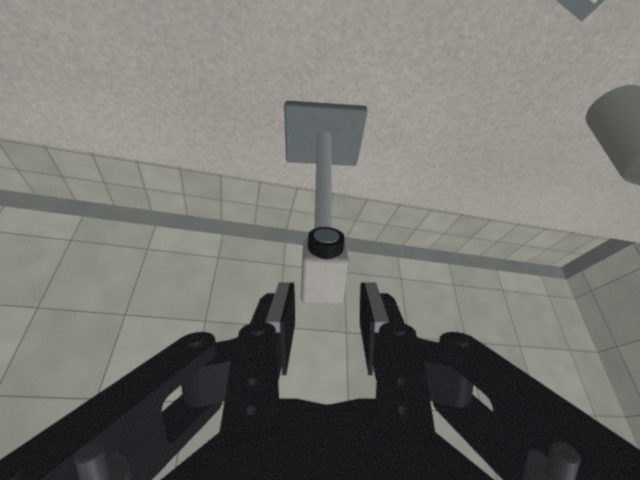

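Run:
```python
import cv2
a=cv2.imread('pics/w2.png')
cv2.imwrite('pics/w2a.png',cv2.resize(a[95:175,275:375],None,fx=7,fy=7,interpolation=3))
cv2.imwrite('pics/w2b.png',cv2.resize(a[215:310,290:360],None,fx=8,fy=8,interpolation=3)[:600*2])
```

```text
(no output)
```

View pics/w2a.png

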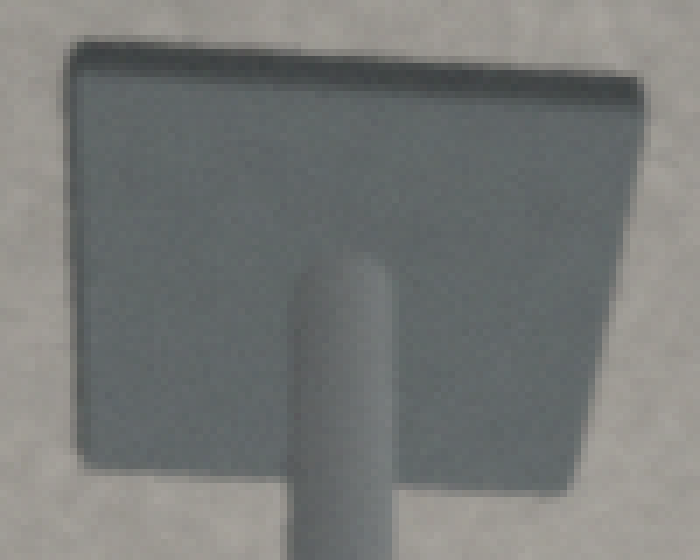

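View pics/w2b.png

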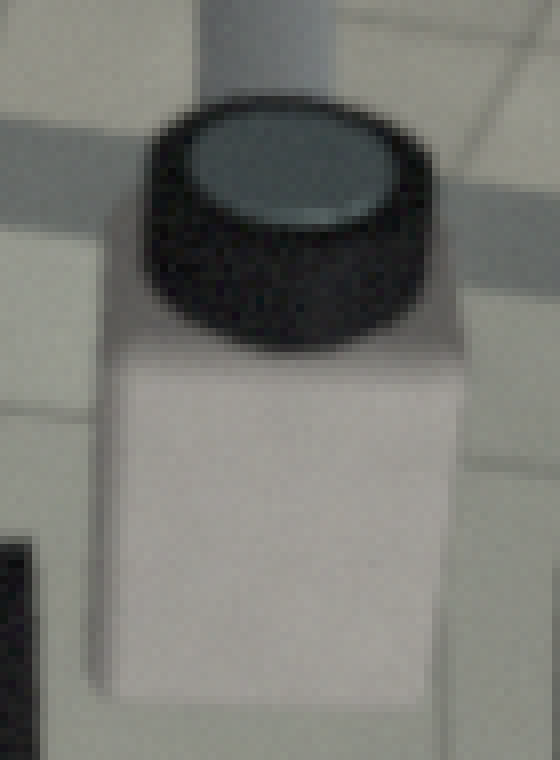

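```bash
cat > fit2.py <<'E'
from fit import *
s2,m2=pickle.load(open('w2.pkl','rb'));CM['w2']=m2
OFF['w2a']=('w2',7,275,95);OFF['w2b']=('w2',8,290,215)
add=[('w2a',(82,76),'f',(-55,-60)),('w2a',(638,103),'f',(-55,60)),('w2a',(568,493),'f',(55,60)),('w2a',(82,468),'f',(55,-60)),('w2a',(342,275),'p',None),('w2b',(293,168),'l',None),('w1a',(185,583),'l',None),
('w2b',(120,368),'h',(0,-24,1)),('w2b',(462,372),'h',(0,24,1)),('w2b',(425,698),'h',(62,24,1)),('w2b',(105,695),'h',(62,-24,1))]
allp=ins+add
def f2(p,cams,kinds):
    x,y,a,fx,L,dz,zl,zf=p;o=[]
    for c,q,k,P in allp:
        n,u=px(c,q)
        if n not in cams or k not in kinds: continue
        if k=='f': W=[fx+P[0],P[1],zf]
        elif k=='p': W=[60,0,zf]
        elif k=='l': W=[0,0,zl]
        else: W=T@[L+P[0],P[1],dz+21*P[2]]+[0,0,zl]
        o.append(proj(Rz(a)@W+[x,y,0],n)[0]-u)
    return np.array(o).ravel()
def run(cams,kinds,fix=True):
    p0=np.array([746,-73,.16,66,18,0,238,16.])
    lo=np.full(8,-np.inf);hi=-lo
    e=1e-3 if fix else 40
    lo[6:]=p0[6:]-e;hi[6:]=p0[6:]+e
    r=least_squares(f2,p0,args=(cams,kinds),loss='soft_l1',bounds=(lo,hi))
    print(cams,kinds,fix,r.x.round(2),'yaw',np.degrees(r.x[2]).round(2),np.abs(r.fun).max().round(1));return r
W=('w1','w2');A=W+('top','scene')
r=run(W,'fpl');print(r.fun.reshape(-1,2).round(1).tolist())
run(W,'fplh');run(W,'fplh',False);run(W,'lh',False);run(('w2',),'fpl');run(('w2',),'lh');run(A,'fplh');run(W+('top',),'fplh');run(('w2','top'),'lh')
E
python3 fit2.py | tail -12
```

```text
('w1', 'w2') lh False [ 7.5300e+02 -7.3160e+01  1.7000e-01  2.0761e+02  2.0970e+01 -7.7000e+00
  2.3407e+02  1.6000e+01] yaw 9.54 2.3
('w2',) fpl True [ 7.4474e+02 -7.5310e+01  1.7000e-01  6.4950e+01  2.3980e+01 -2.1100e+01
  2.3800e+02  1.6000e+01] yaw 9.98 3.4
('w2',) lh True [ 7.4716e+02 -7.3730e+01  2.0000e-01  1.1198e+02  4.0550e+01 -3.3530e+01
  2.3800e+02  1.6000e+01] yaw 11.22 0.9
('w1', 'w2', 'top', 'scene') fplh True [ 7.4625e+02 -7.4160e+01  1.7000e-01  6.5700e+01  1.7980e+01 -4.3700e+00
  2.3800e+02  1.6000e+01] yaw 9.69 4.3
('w1', 'w2', 'top') fplh True [ 7.4526e+02 -7.4060e+01  1.7000e-01  6.5120e+01  2.0780e+01 -8.6300e+00
  2.3800e+02  1.6000e+01] yaw 9.5 3.4
('w2', 'top') lh True [ 7.4719000e+02 -7.3550000e+01  1.7000000e-01  2.9690895e+05
  1.9030000e+01 -8.8400000e+00  2.3800000e+02  1.6000000e+01] yaw 9.71 3.8
```

>>> {"op": "jog_arm", "data": {
  "rows": [
    [[0,0,0],[0,10,0],3.0],
    [[0,0,0],[0,10,0],3.0],
    [[0,0,0],[0,10,0],3.0],
    [[0,0,0],[0,10,0],3.0],
    [[0,0,0],[0,0,-10],3.0],
    [[0,0,0],[0,0,-10],3.0],
    [[0,0,0],[0,0,-10],3.0],
    [[0,0,0],[0,0,-10],3.0],
    [[0,0,0],[0,0,-10],3.0],
    [[0,0,0],[0,0,-10],3.0]
  ]
}}

```text
clock: 5.52
position: [608.5, -106.2, 369.7]
ee_rot: [-0.603, 0.798, -0.0, -0.0]
contact_force: [-0.6, 0.5, -0.4]
gripper_width: 30.1
```

>>> {"op": "jog_arm", "data": {
  "rows": [
    [[0,0,0],[0,0,-10],3.0],
    [[0,0,0],[0,0,-10],3.0],
    [[0,0,0],[0,0,-10],3.0],
    [[0,0,0],[0,0,-10],3.0],
    [[0,0,0],[0,0,-10],3.0],
    [[0,0,0],[0,0,-10],3.0],
    [[0,0,0],[0,0,-10],3.0],
    [[0,0,0],[0,0,-10],3.0],
    [[0,0,0],[0,0,-10],3.0],
    [[0,0,0],[0,0,-10],3.0]
  ]
}}

```text
clock: 6.78
position: [608.5, -106.2, 369.7]
ee_rot: [0.999, -0.051, 0.0, 0.0]
contact_force: [-0.3, 0.4, 0.3]
gripper_width: 30.2
```

>>> {"op": "jog_arm", "data": {
  "rows": [
    [[0,0,0],[0,0,-10],3.0],
    [[0,0,0],[0,0,-10],3.0],
    [[-4.8,-4.1,4.0],[0,0,0],3.0],
    [[-4.8,-4.1,4.0],[0,0,0],3.0],
    [[-4.8,-4.1,4.0],[0,0,0],3.0],
    [[0,0,4.0],[0,0,0],3.0],
    [[0,0,0],[0,0,0],3.0],
    [[0,0,0],[0,0,0],3.0]
  ]
}}

```text
clock: 7.78
position: [468.2, -35.3, 230.7]
ee_rot: [0.993, 0.121, 0.001, 0.0]
contact_force: [0.2, 0.1, 0.0]
gripper_width: 30.1
```

Run:
```python
from h import *
import pickle
s=arm.read_state();m=eyes.camera_model('wrist');im=eyes.get_image('wrist')
Rt=R.from_quat(s['ee_rot']).as_matrix()
print(s['clock'],s['position'],s['joints'],Rt.round(4),s['gripper_width'])
pickle.dump((s,m),open('w3.pkl','wb'))
im=im[:,:,::-1].copy()
cv2.imwrite('pics/w3.png',im)
c,sn=np.cos(np.radians(-103.8)),np.sin(np.radians(-103.8));Q=np.array([[c,-sn,0],[sn,c,0],[0,0,1]])
for x in(-4.5,4.5):
  for y,z in((-27,100),(17,100),(27,82)):
    u=proj(Q@[x,y,z]+[497.9,49.1,10],m)[0];print(u.round(1));cv2.circle(im,tuple(int(v) for v in u.round()),1,(0,0,255),-1)
cv2.imwrite('pics/w3o.png',im)
print('tool delta',Rt.T@(np.array([497.9,49.1,75])-s['position']))
```

```text
7.775 [468.19357394 -35.32951231 230.66557619] [ 2.72825241e-01  1.16562605e-01 -3.60039906e-01  1.43557888e-03
 -1.09163945e+00  1.53966908e+00] [[ 9.708e-01  2.400e-01  2.800e-03]
 [ 2.400e-01 -9.708e-01 -5.000e-04]
 [ 2.600e-03  1.200e-03 -1.000e+00]] 30.120883449149964
[208.  195.8]
[230.2 144. ]
[241.4 131.9]
[218.7 201.2]
[241.3 149.8]
[251.8 137.4]
tool delta [ 48.69710765 -75.01883408 155.70276859]
```

View pics/w3o.png

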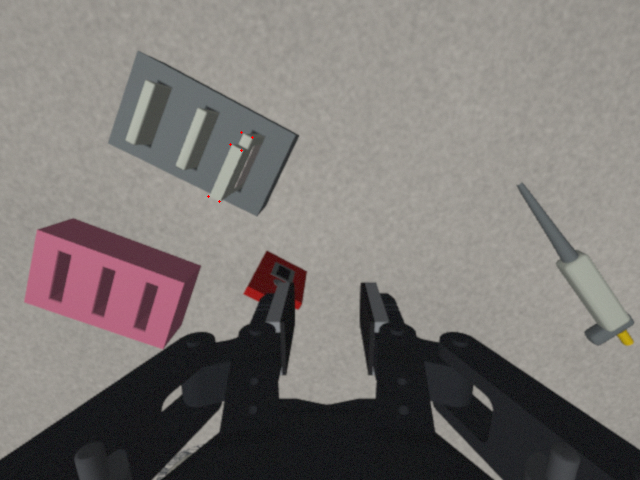

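>>> {"op": "jog_arm", "data": {
  "rows": [
    [[2.43,-3.75,2.0],[0,0,0],3.0],
    [[2.43,-3.75,2.0],[0,0,0],3.0],
    [[0,0,2.0],[0,0,9.2],3.0],
    [[0,0,0],[0,0,9.2],3.0],
    [[0,0,0],[0,0,9.3],3.0],
    [[0,0,0],[0,0,0],3.0],
    [[0,0,0],[0,0,0],3.0]
  ]
}}

```text
clock: 8.7
position: [496.2, 49.0, 169.6]
ee_rot: [0.993, -0.12, 0.001, -0.0]
contact_force: [-0.1, 0.3, -1.0]
gripper_width: 30.0
```

Run:
```python
from h import *
import pickle
s=arm.read_state();m=eyes.camera_model('wrist');im=eyes.get_image('wrist')
Rt=R.from_quat(s['ee_rot']).as_matrix()
print(s['clock'],s['position'],s['joints'],Rt.round(4),s['gripper_width'])
pickle.dump((s,m),open('w4.pkl','wb'))
im=im[:,:,::-1].copy()
cv2.imwrite('pics/w4.png',im)
c,sn=np.cos(np.radians(-103.8)),np.sin(np.radians(-103.8));Q=np.array([[c,-sn,0],[sn,c,0],[0,0,1]])
for x in(-4.5,4.5):
  for y,z in((-27,100),(17,100),(27,82)):
    u=proj(Q@[x,y,z]+[497.9,49.1,10],m)[0];print(u.round(1));cv2.circle(im,tuple(int(v) for v in u.round()),1,(0,0,255),-1)
cv2.imwrite('pics/w4o.png',cv2.resize(im[150:400,200:460],None,fx=2.3,fy=2.3,interpolation=3))
D=Q@[1,0,0]
print('yaw err',np.degrees(np.arctan2(np.cross(Rt[:2,1],D[:2]),Rt[:2,1]@D[:2])),'tool delta',Rt.T@(np.array([497.9,49.1,75])-s['position']))
```

```text
8.7 [496.21811107  49.01162733 169.62671035] [ 4.24806835e-01  2.27711950e-01 -3.88046475e-01  2.40232843e-04
 -9.53576400e-01  9.06177505e-01] [[ 9.714e-01 -2.374e-01  1.400e-03]
 [-2.374e-01 -9.714e-01  4.000e-04]
 [ 1.300e-03 -7.000e-04 -1.000e+00]] 29.961302421723754
[317.  292.8]
[316.5 227.5]
[317.2 205.7]
[330.8 292.9]
[331.1 227.6]
[330.9 205.7]
yaw err -0.06777067064549167 tool delta [ 1.4925282  -0.41441331 94.62902035]<stdin>:15: DeprecationWarning: Arrays of 2-dimensional vectors are deprecated. Use arrays of 3-dimensional vectors instead. (deprecated in NumPy 2.0)
```

View pics/w4o.png

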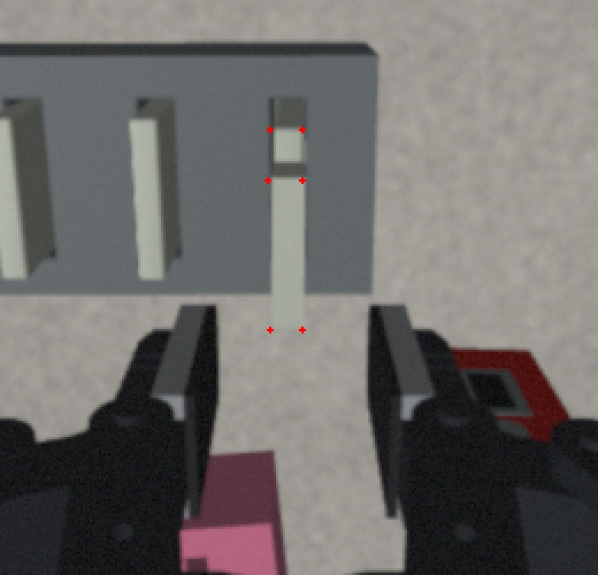

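Run:
```python
from h import *
P=[]
for u in((378,403),(480,432)):
    for z in (100,0):
        w=ray((255+u[0]/4.5,215+u[1]/4.5),'top',z);d=w-np.array([497.9,49.1,z]);print(z,w.round(0),'tool xy',(d[0]*.971-d[1]*.237).round(0),(-d[0]*.237-d[1]*.971).round(0))
```

```text
100 [396.  24. 100.] tool xy -93.0 49.0
0 [396.  20.   0.] tool xy -92.0 53.0
100 [381. -30. 100.] tool xy -95.0 105.0
0 [379. -39.   0.] tool xy -95.0 114.0
```

>>> {"op": "jog_arm", "data": {
  "rows": [
    [[0.1,0,2.4],[0,0,0],3.0],
    [[0,0,2.4],[0,0,0],3.0],
    [[0,0,2.4],[0,0,0],3.0],
    [[0,0,1.5],[0,0,0],3.0],
    [[0,0,0.75],[0,0,0],3.0],
    [[0,0,0],[0,0,0],3.0]
  ]
}}

```text
clock: 9.5
position: [496.5, 48.7, 74.3]
ee_rot: [0.993, -0.12, -0.0, 0.0]
contact_force: [-0.1, -0.2, 0.6]
gripper_width: 30.0
```

>>> {"op": "jog_arm", "data": {
  "rows": [
    [[0,0,0],[0,0,0],0],
    [[0,0,0],[0,0,0],0],
    [[0,0,0],[0,0,0],0],
    [[0,0,0],[0,0,0],0],
    [[0,0,0],[0,0,0],0],
    [[0,0,0],[0,0,0],0]
  ]
}}

```text
clock: 10.25
position: [497.0, 48.9, 75.2]
ee_rot: [0.993, -0.12, 0.001, -0.0]
contact_force: [0.2, 1.0, 6.5]
gripper_width: 8.3
```

Run:
```python
from h import *
s=arm.read_state();im=eyes.get_image('wrist')
print({k:np.round(s[k],4) for k in('clock','position','joints','contact_force','wrist_torque','gripper_width')})
cv2.imwrite('pics/w5.png',im[:,:,::-1])
```

```text
{'clock': np.float64(10.25), 'position': array([496.9716,  48.8724,  75.1675]), 'joints': array([ 4.240e-01,  3.530e-01, -5.005e-01,  5.000e-04, -7.158e-01,
        9.052e-01]), 'contact_force': array([0.222 , 1.0423, 6.4909]), 'wrist_torque': array([-0.0011,  0.1929,  0.0163]), 'gripper_width': np.float64(8.3109)}
```

View pics/w5.png

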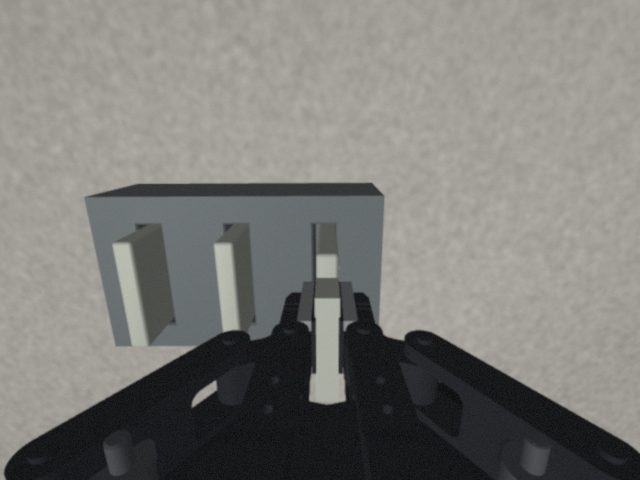

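>>> {"op": "jog_arm", "data": {
  "rows": [
    [[0,0,-1.0],[0,0,0],0],
    [[0,0,-2.0],[0,0,0],0],
    [[0,0,-2.5],[0,0,0],0],
    [[0,0,-2.5],[0,0,0],0],
    [[0,0,-3],[0,0,0],0],
    [[0,0,-3],[0,0,0],0],
    [[0,0,-3],[0,0,0],0],
    [[0,0,0],[0,0,0],0],
    [[0,0,0],[0,0,0],0]
  ]
}}

```text
clock: 11.42
position: [495.4, 48.5, 243.5]
ee_rot: [0.993, -0.121, -0.001, 0.0]
contact_force: [0.4, 0.6, -0.2]
gripper_width: 8.0
```

Run:
```python
from h import *
import pickle
s=arm.read_state();mw=eyes.camera_model('wrist')
print({k:np.round(s[k],4) for k in('clock','position','joints','contact_force','wrist_torque','gripper_width')})
for n in('wrist','scene'):
    im=eyes.get_image(n);cv2.imwrite(f'pics/{n}6.png',im[:,:,::-1])
pickle.dump((s,mw),open('w6.pkl','wb'))
print(proj(s['position'],'scene'))
```

```text
{'clock': np.float64(11.425), 'position': array([495.4069,  48.525 , 243.4608]), 'joints': array([ 4.2390e-01,  1.5880e-01, -2.7440e-01, -9.0000e-04, -1.1395e+00,
        9.0520e-01]), 'contact_force': array([ 0.3947,  0.5832, -0.188 ]), 'wrist_torque': array([0.0268, 0.0518, 0.0058]), 'gripper_width': np.float64(7.965)}
[[325.2585478  184.26581537]]
```

View pics/wrist6.png

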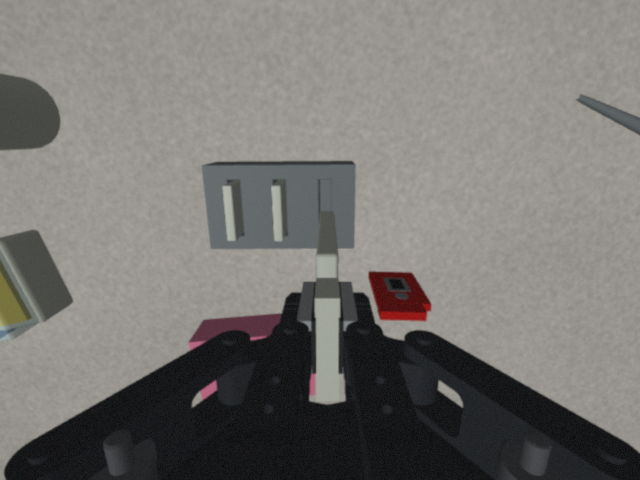

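View pics/scene6.png

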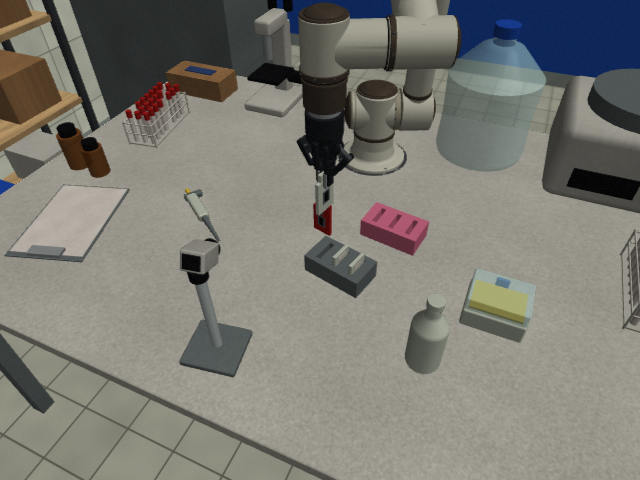

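Run:
```python
from h import *
import pickle
s,m=pickle.load(open('w6.pkl','rb'))
Rt=R.from_quat(s['ee_rot']).as_matrix()
im=cv2.imread('pics/wrist6.png')
def pt(P,d=(0,0,65.2)): return proj(Rt@(np.array([P[1],P[0],-P[2]])+d)+s['position'],m)[0]
for P in [(x,y,z) for y,z in((17,100),(17,82),(27,82),(27,0),(-27,100)) for x in(-4.5,4.5)]:
    u=pt(P);print(P,u.round(1))
    cv2.circle(im,tuple(int(v) for v in (u*4).round()),1,(0,0,255),-1) if 0 else None
big=cv2.resize(im[200:420,270:390],None,fx=4,fy=4,interpolation=3)
for P in [(x,y,z) for y,z in((17,100),(17,82),(27,82),(27,0),(-27,100)) for x in(-4.5,4.5)]:
    u=(pt(P)-[270,200]+.5)*4;cv2.circle(big,tuple(int(v) for v in u.round()),3,(0,0,255),-1)
cv2.imwrite('pics/w6o.png',big[:600])
```

```text
(-4.5, 17, 100) [309.5 302.3]
(4.5, 17, 100) [335.3 302.4]
(-4.5, 17, 82) [311.7 281.1]
(4.5, 17, 82) [334.3 281.1]
(-4.5, 27, 82) [311.4 257.5]
(4.5, 27, 82) [334.4 257.5]
(-4.5, 27, 0) [317.3 212.1]
(4.5, 27, 0) [331.7 212.1]
(-4.5, -27, 100) [311.1 405.3]
(4.5, -27, 100) [334.4 405.3]
```

View pics/w6o.png

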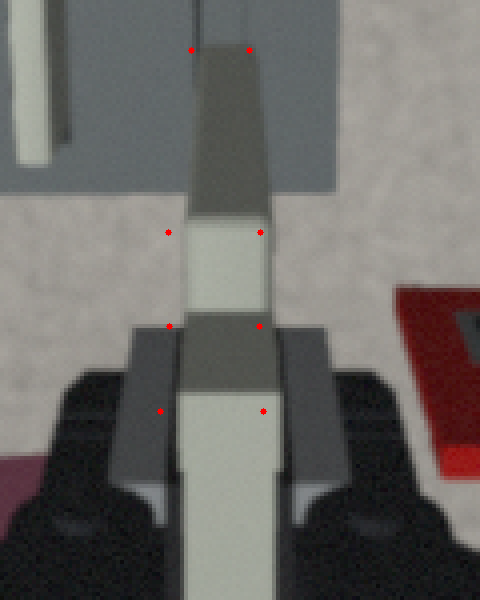

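```bash
cat > tgt.py <<'E'
from h import *
a=np.radians(9.7);L=np.array([747.,-73.9,238.])
Rh=R.from_euler('z',a).as_matrix()@R.from_euler('y',-np.radians(25)).as_matrix()
F=L+Rh@[-150,0,0];Rcart=Rh@np.diag([-1,-1,1.])
Rtool=np.c_[Rcart[:,1],Rcart[:,0],-Rcart[:,2]]
TCP=F+Rcart@[4.5,-1.0,27.2]
def report():
    s=arm.read_state();Rt=R.from_quat(s['ee_rot']).as_matrix()
    print(s['clock'],s['position'].round(1),'target',TCP.round(1),'F',F.round(1),'w',s['gripper_width'].round(2))
    print('delta in tool mm',(Rt.T@(TCP-s['position'])).round(2),'rotvec deg',np.degrees(R.from_matrix(Rt.T@Rtool).as_rotvec()).round(2),'delta world',(TCP-s['position']).round(1))
    return s
if __name__=='__main__': print(np.linalg.det(Rtool));report()
E
python3 tgt.py
```

```text
1.0000000000000002Traceback (most recent call last):
  File "tgt.py", line 12, in <module>
    if __name__=='__main__': print(np.linalg.det(Rtool));report()
                                                         ~~~~~~^^
  File "tgt.py", line 9, in report
    print(s['clock'],s['position'].round(1),'target',TCP.round(1),'F',F.round(1),'w',s['gripper_width'].round(2))
                                                                                     ^^^^^^^^^^^^^^^^^^^^^^^^
AttributeError: 'float' object has no attribute 'round'
```

```bash
sed -i "s/s\['gripper_width'\].round(2)/round(s['gripper_width'],2)/" tgt.py; python3 tgt.py
```

```text
1.0000000000000002
11.525 [495.4  48.4 243. ] target [597.5 -98.4 197.4] F [613.  -96.8 174.6] w 7.79
delta in tool mm [134.37 118.08  45.46] rotvec deg [22.28 14.57 65.32] delta world [ 102.  -146.9  -45.7]
```

>>> {"op": "jog_arm", "data": {
  "rows": [
    [[0,0,0],[0,0,9.5],0],
    [[0,0,0],[0,0,9.5],0],
    [[0,0,0],[0,0,9.5],0],
    [[0,0,0],[0,0,9.5],0],
    [[0,0,0],[0,0,9.5],0],
    [[0,0,0],[0,0,9.5],0],
    [[0,0,0],[0,0,9.5],0],
    [[0,0,0],[0,0,0],0]
  ]
}}

```text
clock: 12.52
position: [495.9, 48.5, 243.4]
ee_rot: [0.765, -0.644, -0.001, 0.001]
contact_force: [0.4, 0.3, -0.0]
gripper_width: 8.5
```

```bash
python3 tgt.py
```

```text
1.0000000000000002
12.525 [495.9  48.5 243.4] target [597.5 -98.4 197.4] F [613.  -96.8 174.6] w 8.49
delta in tool mm [162.05 -75.29  45.89] rotvec deg [ 2.513e+01 -1.000e-02  6.000e-02] delta world [ 101.6 -147.   -46. ]
```

>>> {"op": "jog_arm", "data": {
  "rows": [
    [[3.25,-1.5,0],[0,0,0],0],
    [[3.25,-1.5,0],[0,0,0],0],
    [[3.25,-1.5,0],[0,0,0],0],
    [[3.25,-1.5,0],[0,0,0],0],
    [[3.2,-1.5,0],[0,0,0],0],
    [[0,0,0],[8.4,0,0],0],
    [[0,0,0],[8.4,0,0],0],
    [[0,0,0],[8.3,0,0],0],
    [[0,0,0],[0,0,0],0],
    [[0,0,0],[0,0,0],0]
  ]
}}

```text
clock: 13.78
position: [598.2, -98.4, 244.8]
ee_rot: [0.746, -0.629, 0.14, -0.166]
contact_force: [0.9, 0.1, -0.4]
gripper_width: 8.3
```

```bash
python3 tgt.py
```

```text
1.0000000000000002
13.775 [598.2 -98.4 244.8] target [597.5 -98.4 197.4] F [613.  -96.8 174.6] w 8.27
delta in tool mm [-0.17 20.71 42.68] rotvec deg [-0.07 -0.04  0.07] delta world [ -0.7  -0.  -47.4]
```

>>> {"op": "jog_arm", "data": {
  "rows": [
    [[0,0.7,1.5],[0,0,0],0],
    [[0,0.7,1.5],[0,0,0],0],
    [[0,0.67,1.27],[0,0,0],0],
    [[0,0,0],[0,0,0],0],
    [[0,0,0],[0,0,0],0],
    [[0,0,0],[0,0,0],0]
  ]
}}

```text
clock: 14.52
position: [597.4, -98.5, 197.9]
ee_rot: [0.746, -0.629, 0.141, -0.166]
contact_force: [0.4, -0.0, -1.0]
gripper_width: 8.3
```

```bash
cat > chk.py <<'E'
from tgt import *
import sys,pickle
t=sys.argv[1]
s=report();m=eyes.camera_model('wrist');mods={'wrist':m,'scene':CM['scene'],'top':CM['top']}
Rt=R.from_quat(s['ee_rot']).as_matrix();pickle.dump((s,m),open(f'chk{t}.pkl','wb'))
box={'scene':(160,130,300,340),'top':(300,80,440,300),'wrist':(0,0,640,480)}
for n in mods:
    im=eyes.get_image(n)[:,:,::-1].copy();cv2.imwrite(f'pics/{n}_{t}.png',im)
    x0,y0,x1,y1=box[n];k=1 if n=='wrist' else 2.6 if n=='top' else 2.8
    big=cv2.resize(im[y0:y1,x0:x1],None,fx=k,fy=k,interpolation=3)
    C=[(x,y,z) for x in(-4.5,4.5) for y,z in((-27,0),(27,0),(27,82),(17,82),(17,100),(-27,100))]+[(-4.5,a,b) for a in(-7,7) for b in(25,51)]
    for P in C:
        u=proj(Rcart@(np.array(P)-[-4.5,0,38])+F,mods[n])[0];u=(u-[x0,y0]+.5)*k
        cv2.circle(big,tuple(int(v) for v in u.round()),2,(0,0,255),-1)
    u=(proj(L,mods[n])[0]-[x0,y0]+.5)*k;cv2.circle(big,tuple(int(v) for v in u.round()),2,(0,255,0),-1)
    cv2.imwrite(f'pics/{n}_{t}o.png',big)
E
python3 chk.py a
```

```text
14.525 [597.4 -98.5 197.9] target [597.5 -98.4 197.4] F [613.  -96.8 174.6] w 8.3
delta in tool mm [-0.07  0.16  0.5 ] rotvec deg [-0.19 -0.03 -0.02] delta world [ 0.1  0.1 -0.5]
```

View pics/scene_ao.png

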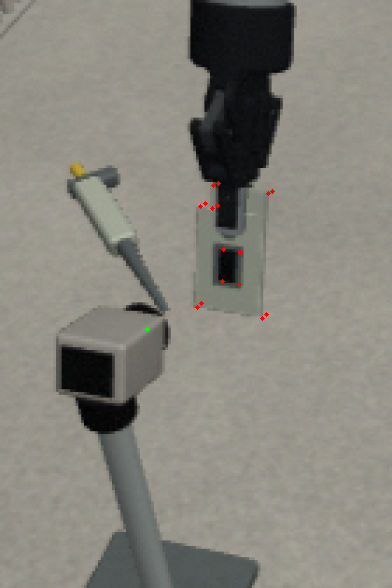

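View pics/top_ao.png

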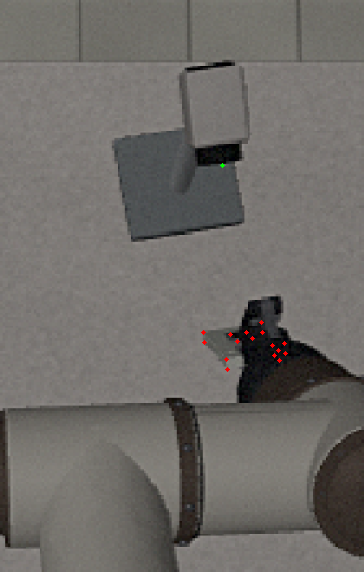

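View pics/wrist_ao.png

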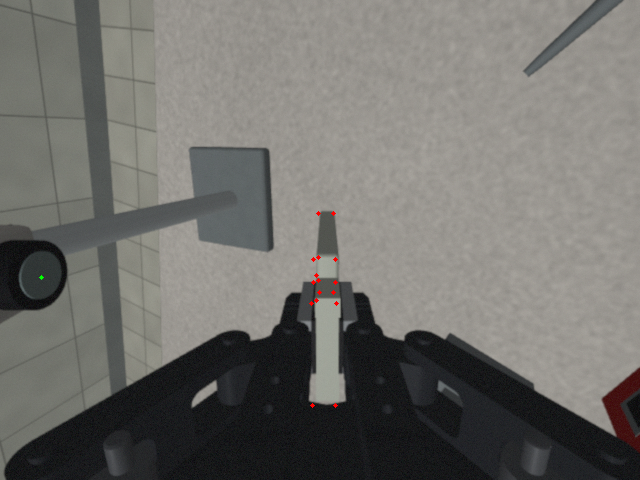

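```bash
python3 - <<'E'
import cv2
a=cv2.imread('pics/wrist_a.png')[225:325,0:100];cv2.imwrite('pics/z1.png',cv2.resize(a,None,fx=6,fy=6,interpolation=3))
E
python3 - <<'E'
from h import *
import pickle,sys
sys.argv=['x']
from tgt import *
s,m=pickle.load(open('chka.pkl','rb'))
print((proj(L,m)[0]-[0,225]+.5)*6)
# projected glass/barrel circle
th=np.linspace(0,2*np.pi,9)[:-1]
pts=[L+Rh@[0,19*np.cos(t),19*np.sin(t)] for t in th];print(((proj(np.array(pts),m)-[0,225]+.5)*6).round(0).tolist())
E
```

```text
[245.02928154 312.59172816]
[[295.0, 501.0], [156.0, 519.0], [56.0, 406.0], [73.0, 227.0], [192.0, 113.0], [326.0, 125.0], [400.0, 236.0], [389.0, 384.0]]
```

View pics/z1.png

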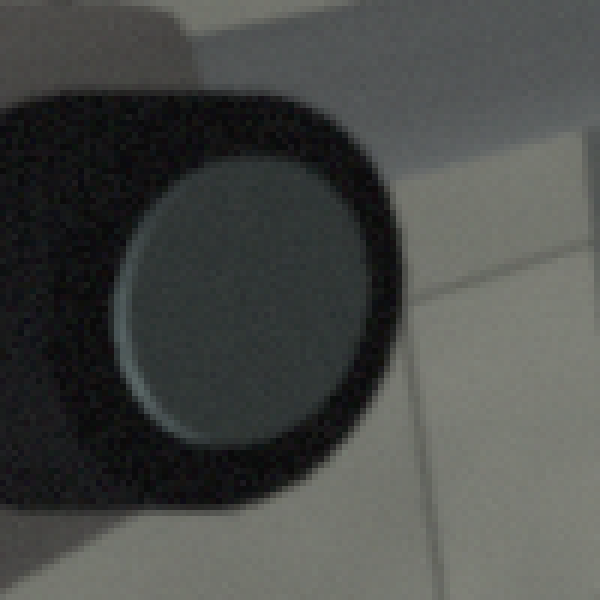

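>>> {"op": "jog_arm", "data": {
  "rows": [
    [[0,-0.05,0.05],[0,0,0],0],
    [[0,0,0],[0,0,0],0],
    [[0,0,0],[0,0,0],0],
    [[0,0,0],[0,0,0],0],
    [[0,0,0],[0,0,0],0]
  ]
}}

```text
clock: 15.3
position: [597.5, -98.4, 196.7]
ee_rot: [0.746, -0.63, 0.14, -0.166]
contact_force: [0.6, -0.3, -1.8]
gripper_width: 8.1
```

```bash
python3 chk.py b
python3 - <<'E'
import cv2
E
```

```text
15.3 [597.5 -98.4 196.7] target [597.5 -98.4 197.4] F [613.  -96.8 174.6] w 8.14
delta in tool mm [ 0.01 -0.24 -0.59] rotvec deg [-0.1  -0.02 -0.04] delta world [-0.  -0.   0.6]
```

View pics/scene_b.png

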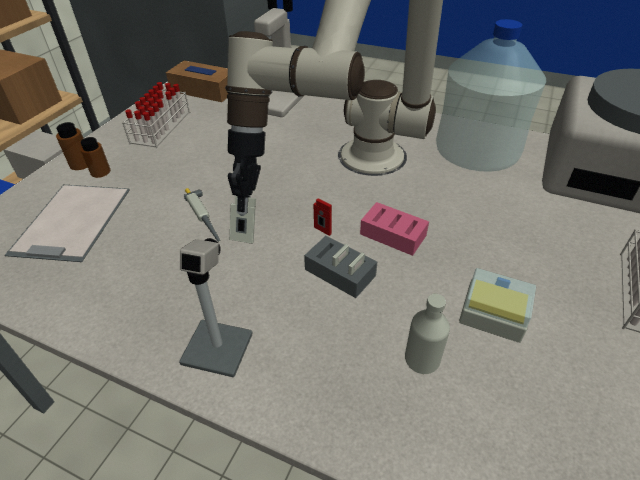

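The scene shows the cartridge held at about (242,220), with its window facing the camera head. The rack, the short cartridges and the red look-alike have not moved.

```bash
python3 -c "
from bench import arm
print(arm.job_done())"
```

```text
the job is handed in; nothing more can be done
None
```

I drew the tall cartridge straight up out of its rack and turned it so the window faces the inspection camera. I leaned it back 25° and handed the job in with it still gripped at the focus point, at 15.3 s on the clock.

**Last checks**
- **Pose:** the tool was about 0.6 mm and 0.1° from the target I had worked out. The target puts the window at about (613, -97, 175) mm, for a camera yaw of 9.7°.
- **Grip:** the opening was about 8.1 mm on the 9 mm cartridge, and outside forces were below 2 N.
- **Bystanders:** in the last scene picture the rack, short cartridges, red look-alike, pipette, bottle and camera stand are where they began.

**Where the views disagreed**
- **Distance to lens:** before a last small move of 0.5 mm towards the lens, the wrist camera put the cartridge about 1.4 mm too far from it. I did not measure the distance again after that move.
- **Sideways:** the scene camera put the cartridge about 2 to 3 mm to one side of my model.
- **Camera stand:** single-view fits differed by several millimetres in position (x from 744 to 753 mm) and by 1 to 2° in yaw. I relied mainly on the wrist views of the lens.

I expect the window to be within a few millimetres of the focus point and about 1° of square, but I could not confirm it more closely than that.

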